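# Nest the egg cups and close the salt pig

### The job

Tidy the egg corner of the shelf in this order: stand the orange poaching cup in the middle of the cork coaster, set the plain steel egg cup in it, then the blue-banded egg cup in the plain one, and last put the wooden lid home on the salt pig. Everything ends upright and let go; leave the green cup, the timer, the jam jar and the pepper pot where they are.

Things in the scene. Friction and masses are not known exactly. Their poses are not given: they have to be found in the camera images.
- orange: orange hard-silicone egg poaching cup, open top, upright: 30 mm tall, 54 mm wide outside at the foot, 62 mm at the rim, wall 3.5 mm, inner floor 4 mm above the underside. Two tabs, 18 mm wide, 4 mm thick, stick out at the rim to 41.5 mm from the centre along its own +x and -x: grip it across y. Origin: centre of the underside; z up. 45 to 81 g
- plain: stainless egg cup, all bare steel, upright: 52 mm tall; foot 28 mm wide, 5 mm high; stem 20 mm wide; bowl from 22 mm up, 44 mm wide outside at its bottom, 48 mm at the rim, wall 3 mm, flat inner floor 38 mm wide, 26 mm above the underside. Origin: centre of the underside; z up. 68 to 122 g. In the orange cup it stands on the floor, its top 26 mm above the orange rim
- banded: stainless steel egg cup of the same shape and size as the plain one, but with a blue enamelled band, 12 mm high, round the rim. Origin: centre of the underside of the foot; z up. Its foot fits, with 5 mm of play all round, into the plain cup's bowl and rests on its floor
- lid: round wooden lid of the salt pig, lying on the shelf knob up: a plug 62 mm wide and 8 mm high at the bottom, on it a disc 86 mm wide and 9 mm thick (top at 17 mm), and in its centre a round knob 22 mm wide from 17 to 42 mm. Origin: centre of the plug's underside; z up. 68 to 122 g
- coaster: round flat cork coaster, 100 mm wide, 6 mm thick, fixed to the shelf. Origin: centre of the underside; z up
- pig: white round ceramic salt pig, open at the top, fixed to the shelf: 65 mm tall, 84 mm wide, mouth 72 mm wide (82 mm over the rim), with a small side handle reaching 57 mm from the centre along its own +y. With the lid home, the lid's disc lies on the rim and its origin is 57 mm above the pig's. Origin: centre of the underside; z up
- green: green poaching cup, same shape and size as the orange one; not part of the job, leave it alone
- timer: round white kitchen timer with a red dial, 58 mm wide, 38 mm tall; origin at the centre of the underside; leave it alone
- jar: small amber jam jar with a yellow cap, 56 mm wide, 60 mm tall; origin at the centre of the underside; leave it alone
- pepper: black pepper pot with a steel top, 40 mm wide, 56 mm tall; origin at the centre of the underside; leave it alone
Things that resemble listed ones, but are neither listed nor needed, are in the scene too. Leave any black look-alike of the lid alone.

How it is judged:
By the outcome, as a careful person would: the job done as asked, in the order asked, and still so for the second after the job is handed in, with the robot touching nothing.
It also fails if it takes over 122 s, if anything falls off the work surface, if the arm or the gripper's body presses on something with over 40 N, if the wrist force passes 120 N, or if a joint passes its speed limit or range.

### The arm

A 6-joint arm with a two-finger parallel gripper is mounted at the origin on the work surface. World frame = base frame: x ahead of the robot, y to its left, z up, the work surface at z = 0. Lengths are in m, angles in degrees, forces in N, time in s.
With the tool pointing down it reaches from about 0.4 to 0.825 m from the base axis. Payload 7 kg.
Tool frame: the origin (TCP) lies midway between the tips of the shut fingers; the grasp point (between the pads) lies 19 mm behind it; z points along the fingers, y is the line along which they close (so a half turn about z gives the same grasp; the last joint's range is limited). The gripper opens to 88 mm and grips with 3 to 60 N. Pads are 19 mm wide; open, the fingers measure 130 mm over their backs; the gripper's body (78 mm by 193 mm) begins 47 mm behind the grasp point.
Start: joints at [-49.842, 20.546, 0.682, 0, -70.136, -16.507], TCP at [0.271, -0.618, 0.227] pointing down, gripper open.
Joint ranges: [-176.03, 176.03], [-82.01, 121.73], [-58.28, 71.71], [-173.87, 95.51], [-174.79, -0.11], [-173.66, 173.66]. Speed limits (degrees/s): [136.94, 136.94, 172.46, 180, 180, 180].

### API

Orientations are given as [roll, pitch, yaw] about the fixed x, y, z axes, in that order (R = Rz(yaw) Ry(pitch) Rx(roll)).
In Python, from plant import r gives the robot as it stands.
- The arm moves only by the tool carry_out, never from a script. Its argument "deltas" is a list of rows, each a list of 3 entries, a list of its own where there are three numbers: the opening, from 0 (shut) to 1 (fully open), then the shift along the tool's x, y, z in mm, then the turn, a rotation vector about the tool's x, y, z in rad. In form: [[gripper, [tx, ty, tz], [rx, ry, rz]], ...]. A call has 1 to 12 rows; each row is the pose to reach, as a shift and turn from the pose commanded when the call began, along the tool's axes at that moment; what a row does not reach only later rows make up. A row lasts 1/10 s, in which the tool goes at most 50 mm and 8.59 degrees, less where a joint would pass 70% of its speed; a pose out of reach is approached as far as the arm can. A call with a gripper value outside its range is refused whole. The fingers move at their own pace and stop on an object; "squeeze" is the grip in N (left out, the last holds). Time passes only in rows, so rows that repeat a pose let the fingers close. It gives the time, the measured TCP pose, the force, the opening and the grip force at its end, in the units of the state.
- r.get_state(): the state, without advancing time (a new reading comes with each control period).
- r.capture(name): name is "scene" or "top" or "wrist"; returns (picture, depth): 384x512x3 uint8, red, green, blue; 384x512 float32, m along the optical axis (not along the pixel's ray), 0 where there is no reading.
- r.get_calibration(name): a dict with "fov_y" (degrees; the focal length in pixels is half the picture's height over the tangent of half this angle, whatever the lens; pixels are square), "cx", "cy" (the principal point, pixels), "view" (4x4, takes a point from world to camera coordinates). Camera axes: x right, y down, z forward; pixel columns grow to the right and rows downward; lengths in m; the calibration is good to about 2 mm. A picture is of the moment at which its call begins: read the wrist's pose just before it. get_calibration takes no time and is no camera call; for the wrist camera it gives the pose at the moment of the call.
- r.close_job(): hands the job in; it is judged then, once.
The state is a dict: "time_s": time; "joints": joint angles; "qd": joint speeds; "joint_torque": joint torques, N m; "tcp_pos": TCP position; "eef_rot": TCP orientation; "contact_force": force on the tool from outside, world axes, zero at the start; "moment": the same for the moment, N m; "gripper_width": finger opening in m; "gripper_force": force on a finger pad.
Only numpy, scipy, OpenCV 4.12 (cv2) and the standard library are available. Lean on these libraries where they do the work, as an engineer would, in place of code of your own. Each camera call takes 0.05 s, during which the arm holds its last target. There are 200 camera calls.

## Working session

There is one attempt and no reset: what is moved stays moved. The work goes in short steps, Python scripts to look and compute and a tool call to move; the robot and the scene stay as the last step left them, time stands still between calls to the robot, and variables do not carry over. Pictures are saved under pics/ and viewed, at most 14 in all, crops included, and the job is handed in when it is done.

Besides the shell and the picture viewer there is one more tool, called as name(argument=value, ...), one argument or row to a line, values as JSON. carry_out: Moves the arm, as the interface text tells. Its arguments: {"type":"object","properties":{"deltas":{"type":"array"},"squeeze":{"type":"number"}},"required":["deltas"]}

```bash
ls; mkdir -p pics; cat > h.py <<'E'
import numpy as np, cv2
from plant import r
from scipy.spatial.transform import Rotation as R
def cap(n,name=None):
    c=r.get_calibration(n); p,d=r.capture(n)
    if name: cv2.imwrite(f'pics/{name}.png',p[:,:,::-1]); 
    np.savez(f'pics/{name}.npz',p=p,d=d,view=c['view'],k=[192/np.tan(np.radians(c['fov_y']/2)),c['cx'],c['cy']])
    return p,d,c
def ray(k,view,u,v):
    V=np.array(view);Rm=V[:3,:3];o=-Rm.T@V[:3,3]
    return o,Rm.T@np.array([(u-k[1])/k[0],(v-k[2])/k[0],1])
def onz(k,view,u,v,z):
    o,d=ray(k,view,u,v);return o+d*(z-o[2])/d[2]
def pts(k,view,d):
    V=np.array(view);v,u=np.mgrid[:384,:512]
    c=np.stack([(u-k[1])/k[0]*d,(v-k[2])/k[0]*d,d],-1)
    return (c-V[:3,3])@V[:3,:3]
E
python3 - <<'E'
from h import *
print(r.get_state())
for n in ['scene','top','wrist']:
    p,d,c=cap(n,n+'0'); print(n,c['fov_y'],c['cx'],c['cy'],np.round(c['view'],3).tolist(), (d>0).mean())
E
```

```text
pics
{'time_s': 0.0, 'joints': array([-4.98423277e+01,  2.05902474e+01,  6.34445791e-01, -1.98248733e-02,
       -7.01349212e+01, -1.65070377e+01]), 'qd': array([ 0.11144493, -0.00939988,  0.00380528,  0.00521846,  0.02836243,
        0.04226528]), 'joint_torque': array([ 5.36458665e-04, -5.82726073e+01,  2.93063325e+01,  6.99733302e+00,
        6.89477936e-03, -1.80313100e-04]), 'tcp_pos': array([ 0.27056837, -0.61787741,  0.22564212]), 'eef_rot': array([ 1.79907721e+02, -7.91117396e-03, -1.56356110e+02]), 'contact_force': array([-0.06378659, -0.11634376, -0.89857875]), 'moment': array([ 0.06146727,  0.0211345 , -0.00558202]), 'gripper_force': 0.0, 'gripper_width': 0.0875811868066004}
scene 47.89167798652932 250.8641514354859 188.858609796204 [[-0.594, 0.804, 0.012, 0.309], [0.595, 0.449, -0.667, -0.282], [-0.541, -0.389, -0.745, 1.655], [0.0, 0.0, 0.0, 1.0]] 0.9961496988932291
top 50.22779133250772 254.35232557355857 189.05067353413943 [[-0.018, -1.0, -0.025, 0.023], [-0.986, 0.022, -0.168, 0.548], [0.169, 0.022, -0.985, 1.048], [0.0, 0.0, 0.0, 1.0]] 0.9960123697916666
wrist 68.06790924204842 249.9504453197892 191.43555314396338 [[-0.4, 0.916, 0.002, 0.674], [0.88, 0.384, 0.282, -0.036], [0.257, 0.115, -0.96, 0.391], [0.0, 0.0, 0.0, 1.0]] 0.9960581461588541
```

View pics/top0.png

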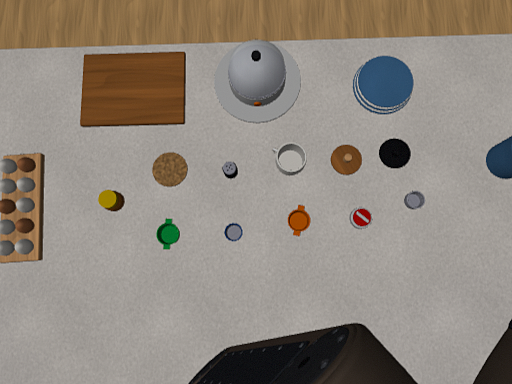

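View pics/scene0.png

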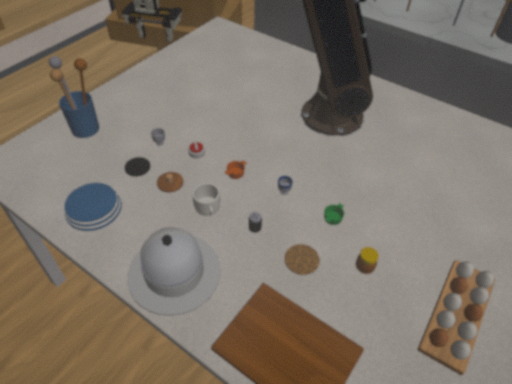

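Top view: coaster (170,169), pepper (230,170), pig (291,158, handle to the left), lid (346,159), black look-alike (395,153), plain cup (414,200), timer (361,217), orange (299,220), banded (234,232), green (168,234) and jar (110,200). The scene view shows the same layout, with no overlaps.

```bash
cat >> h.py <<'E'
def circ(P):
    A=np.c_[2*P[:,:2],np.ones(len(P))];s=np.linalg.lstsq(A,(P[:,:2]**2).sum(1),rcond=None)[0]
    return s[:2],np.sqrt(s[2]+s[:2]@s[:2])
E
python3 - <<'E'
from h import *
S=dict(coaster=(170,169,.06),banded=(234,232,.035),orange=(299,220,.055),plain=(414,200,.035),lid=(346,159,.055),pig=(291,158,.065),green=(168,234,.055),jar=(110,200,.04),pepper=(230,170,.03),timer=(361,217,.04))
H=dict(coaster=.006,banded=.052,orange=.03,plain=.052,lid=.017,pig=.065,green=.03,jar=.06,pepper=.056,timer=.038)
D={n:np.load(f'pics/{n}0.npz') for n in('top','scene')}
P={n:pts(z['k'],z['view'],z['d']) for n,z in D.items()}
for o,(u,v,rad) in S.items():
    z=D['top'];c=onz(z['k'],z['view'],u,v,H[o])[:2]
    for n in P:
        q=P[n].reshape(-1,3);m=np.linalg.norm(q[:,:2]-c,axis=1)<rad;q=q[m]
        t=q[q[:,2]>.004 if o=='coaster' else q[:,2]>.012]
        hi=np.percentile(t[:,2],95) if len(t) else 0
        tt=t[t[:,2]>hi-.008]
        cc,rr=cv2.minEnclosingCircle((tt[:,:2]*1000).astype(np.float32)) if len(tt) else ((0,0),0)
        print(o,n,'ray',np.round(c,3),'z',np.round(np.percentile(q[:,2],[2,50])*1000),round(hi*1000),'mec',np.round(cc),round(rr,1),len(tt))
E
```

```text
coaster top ray [0.618 0.249] z [-3.  4.] 9 mec [616. 251.] 57.5 735
coaster scene ray [0.618 0.249] z [-1.  6.] 11 mec [619. 250.] 59.1 848
banded top ray [0.435 0.067] z [-4.  8.] 53 mec [434.  69.] 23.6 69
banded scene ray [0.435 0.067] z [-2. 27.] 55 mec [439.  67.] 25.3 73
orange top ray [ 0.465 -0.105] z [-4.  1.] 32 mec [ 464. -104.] 41.9 157
orange scene ray [ 0.465 -0.105] z [-2.  5.] 34 mec [ 468. -100.] 41.8 101
plain top ray [ 0.509 -0.406] z [-4. 23.] 53 mec [ 511. -411.] 24.4 93
plain scene ray [ 0.509 -0.406] z [-2. 27.] 55 mec [ 514. -410.] 27.1 59
lid top ray [ 0.632 -0.242] z [-4. 15.] 40 mec [ 631. -242.] 10.2 52
lid scene ray [ 0.632 -0.242] z [-2. 17.] 41 mec [ 633. -242.] 12.5 40
pig top ray [ 0.627 -0.087] z [-4.  3.] 66 mec [629. -87.] 41.1 189
pig scene ray [ 0.627 -0.087] z [-2. 17.] 67 mec [633. -89.] 44.0 166
green top ray [0.434 0.246] z [-4.  1.] 33 mec [435. 249.] 41.2 158
green scene ray [0.434 0.246] z [-2.  4.] 35 mec [438. 249.] 42.5 128
jar top ray [0.525 0.395] z [-4. 30.] 62 mec [529. 403.] 25.7 278
jar scene ray [0.525 0.395] z [-2. 36.] 64 mec [531. 404.] 27.3 237
pepper top ray [0.6   0.076] z [-4. 19.] 57 mec [606.  78.] 17.7 137
pepper scene ray [0.6   0.076] z [-1. 34.] 59 mec [610.  78.] 17.9 101
timer top ray [ 0.469 -0.269] z [-4. 20.] 38 mec [ 468. -272.] 23.5 199
timer scene ray [ 0.469 -0.269] z [-2. 21.] 39 mec [ 474. -272.] 24.6 103
```

View pics/wrist0.png

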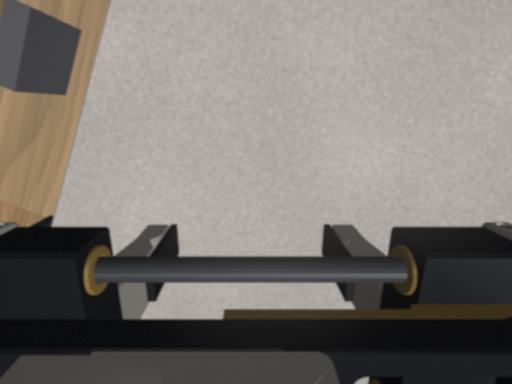

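Wrist view: only bare shelf between the fingers. Heights agree with the text to about 2 mm. Next I'll move over the orange cup.

```bash
cat >> h.py <<'E'
def go(x,y,z,yaw):
    s=r.get_state();T=R.from_euler('xyz',s['eef_rot'],degrees=True)
    d=T.inv().apply(np.array([x,y,z])-s['tcp_pos'])*1000
    w=(T.inv()*R.from_euler('xyz',[180,0,yaw],degrees=True)).as_rotvec()
    print('shift',np.round(d,1),'turn',np.round(w,4),'t',round(s['time_s'],1))
E
python3 - <<'E'
from h import *
z=np.load('pics/top0.npz');p=cv2.cvtColor(z['p'],cv2.COLOR_RGB2HSV)
m=cv2.inRange(p,(3,150,120),(14,255,255));m[:195]=0;m[245:]=0;m[:,:270]=0;m[:,330:]=0
v,u=np.nonzero(m);q=np.array([onz(z['k'],z['view'],a,b,.03)[:2] for a,b in zip(u,v)])
w,e=np.linalg.eigh(np.cov(q.T));a=np.degrees(np.arctan2(e[1,1],e[0,1]));print(len(u),q.mean(0),w,'tab angle',a)
go(.466,-.102,.227,180+a if a<0 else a-180)
E
```

```text
363 [ 0.46367337 -0.10420723] [0.00017707 0.00033772] tab angle 168.32607092789294
shift [-385.9  394.3   -0.7] turn [ 7.0000e-04  1.5000e-03 -2.5251e+00] t 0.1
```

carry_out(
  deltas=[
    [1, [-386, 394, 0], [0, 0, 0.616]],
    [1, [-386, 394, 0], [0, 0, 0.616]],
    [1, [-386, 394, 0], [0, 0, 0.616]],
    [1, [-386, 394, 0], [0, 0, 0.616]],
    [1, [-386, 394, 0], [0, 0, 0.616]],
    [1, [-386, 394, 0], [0, 0, 0.616]],
    [1, [-386, 394, 0], [0, 0, 0.616]],
    [1, [-386, 394, 0], [0, 0, 0.616]],
    [1, [-386, 394, 0], [0, 0, 0.616]],
    [1, [-386, 394, 0], [0, 0, 0.616]],
    [1, [-386, 394, 0], [0, 0, 0.616]],
    [1, [-386, 394, 0], [0, 0, 0.616]],
  ],
)

```text
time_s: 1.35
tcp_pos: [0.4676, -0.0988, 0.2267]
eef_rot: [180.0, 0.0, 168.6]
contact_force: [-0.2, 0.6, 1.2]
gripper_width: 0.0879
gripper_force: 0.0
```

```bash
python3 - <<'E'
from h import *
r.capture('wrist') # settle
s=r.get_state();print(s['tcp_pos'],s['eef_rot'])
p,d,c=cap('wrist','w1')
z=np.load('pics/w1.npz');h=cv2.cvtColor(p,cv2.COLOR_RGB2HSV)
m=cv2.inRange(h,(3,150,90),(14,255,255))
n,l,st,ce=cv2.connectedComponentsWithStats(m);i=1+np.argmax(st[1:,4]);print(st[i],ce[i])
q=pts(z['k'],z['view'],d);t=q[(l==i)]
print('z',np.percentile(t[:,2],[2,50,95]), 'floor',np.median(q[:200,:][:,:,2]))
hi=t[t[:,2]>.024];cc,rr=cv2.minEnclosingCircle((hi[:,:2]*1000).astype(np.float32));print(cc,rr)
w,e=np.linalg.eigh(np.cov(hi[:,:2].T));print(hi.mean(0),np.degrees(np.arctan2(e[1,1],e[0,1])))
E
```

```text
[ 0.46745803 -0.09933985  0.22653959] [1.79976408e+02 1.89969299e-02 1.68573494e+02]
[ 224  138   45   61 1605] [244.56510903 167.46417445]
z [0.00249279 0.00464393 0.03032196] floor -6.273936167635877e-06
(447.70489501953125, -100.19660949707031) 56.88654327392578
[ 0.46354407 -0.10451704  0.03662812] 166.11218062341484
```

View pics/w1.png

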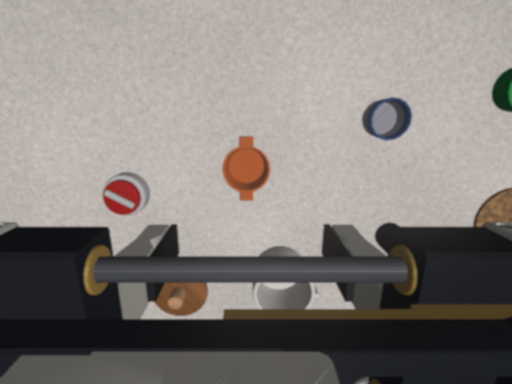

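The orange cup is centred at about (246,168), with its tabs vertical in the picture, so the yaw is already right. The banded cup is at (387,118) and the timer at (125,194).

```bash
python3 - <<'E'
from h import *
z=np.load('pics/w1.npz');q=pts(z['k'],z['view'],z['d'])
h=cv2.cvtColor(z['p'],cv2.COLOR_RGB2HSV);m=cv2.inRange(h,(3,150,90),(14,255,255))>0
m[:, :215]=0;m[:,280:]=0;m[210:]=0
t=q[m];t=t[(t[:,2]>.022)&(t[:,2]<.036)]
a=np.radians(168.3);e=np.array([[np.cos(a),np.sin(a)],[-np.sin(a),np.cos(a)]])
w=t[:,:2]@e.T;lo,hi=w.min(0),w.max(0);print('mid',e.T@((lo+hi)/2),'ext',hi-lo)
print('ray mid',onz(z['k'],z['view'],246,168,.028))
go(.4645,-.1035,.06,168.3)
E
```

```text
mid [ 0.46510216 -0.10392017] ext [0.0780143  0.05619244]
ray mid [ 0.46415    -0.10368736  0.028     ]
shift [  1.6  -3.  166.4] turn [ 0.     -0.0003  0.0044] t 1.4
```

carry_out(
  deltas=[
    [1, [2, -3, 50], [0, 0, 0.004]],
    [1, [2, -3, 100], [0, 0, 0.004]],
    [1, [2, -3, 150], [0, 0, 0.004]],
    [1, [2, -3, 190], [0, 0, 0.004]],
    [1, [2, -3, 205], [0, 0, 0.004]],
    [1, [2, -3, 215], [0, 0, 0.004]],
    [1, [2, -3, 220], [0, 0, 0.004]],
    [1, [2, -3, 220.5], [0, 0, 0.004]],
    [1, [2, -3, 220.5], [0, 0, 0.004]],
  ],
  squeeze=15,
)

```text
time_s: 2.35
tcp_pos: [0.4644, -0.1052, 0.0069]
eef_rot: [180.0, 0.1, 168.1]
contact_force: [0.1, 0.2, -0.3]
gripper_width: 0.0877
gripper_force: 0.0
```

carry_out(
  deltas=[
    [0, [0, 0, 0], [0, 0, 0]],
    [0, [0, 0, 0], [0, 0, 0]],
    [0, [0, 0, 0], [0, 0, 0]],
    [0, [0, 0, 0], [0, 0, 0]],
    [0, [0, 0, 0], [0, 0, 0]],
    [0, [0, 0, 0], [0, 0, 0]],
    [0, [0, 0, 0], [0, 0, 0]],
    [0, [0, 0, 0], [0, 0, 0]],
  ],
)

```text
time_s: 3.15
tcp_pos: [0.464, -0.105, 0.0063]
eef_rot: [180.0, 0.0, 168.1]
contact_force: [-2.1, 1.3, 5.8]
gripper_width: 0.061
gripper_force: 15.0
```

carry_out(
  deltas=[
    [0, [0, 0, -15], [0, 0, 0]],
    [0, [0, 0, -50], [0, 0, 0]],
    [0, [0, 0, -100], [0, 0, 0]],
    [0, [-15, 30, -150], [0, 0, 0]],
    [0, [-30, 70, -190], [0, 0, 0]],
    [0, [-45, 115, -200], [0, 0, 0]],
    [0, [-60, 160, -200], [0, 0, 0]],
    [0, [-70, 205, -200], [0, 0, 0]],
    [0, [-80, 240, -200], [0, 0, 0]],
    [0, [-85, 258, -200], [0, 0, 0]],
    [0, [-85, 258, -200], [0, 0, 0]],
    [0, [-85, 258, -200], [0, 0, 0]],
  ],
)

```text
time_s: 4.35
tcp_pos: [0.5994, 0.1297, 0.2052]
eef_rot: [-179.9, -0.1, 168.2]
contact_force: [0.0, -0.5, -1.0]
gripper_width: 0.0611
gripper_force: 15.0
```

```bash
python3 - <<'E'
from h import *
r.capture('wrist')
s=r.get_state();print(s['tcp_pos'],s['eef_rot'],s['gripper_width'])
cap('wrist','w2')
E
```

```text
[0.59931956 0.12918102 0.20559353] [-1.79958012e+02 -5.85919952e-02  1.68112937e+02] 0.061263996335870444
```

View pics/w2.png

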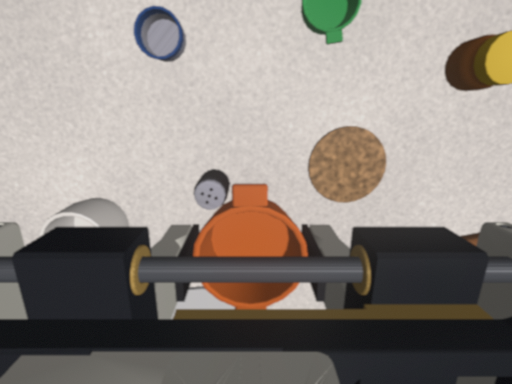

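The coaster is fully in view, centred near (347,163). The held orange cup is level at (250,250), with its upper tab at (250,192).

```bash
python3 - <<'E'
from h import *
z=np.load('pics/w2.npz');h=cv2.cvtColor(z['p'],cv2.COLOR_RGB2HSV)
m=(cv2.inRange(h,(5,60,40),(25,255,200)));roi=np.zeros_like(m);roi[115:212,298:398]=255;m&=roi
m=cv2.morphologyEx(m,cv2.MORPH_CLOSE,np.ones((7,7)))
cs=max(cv2.findContours(m,0,1)[0],key=cv2.contourArea);hull=cv2.convexHull(cs)[:,0]
w=np.array([onz(z['k'],z['view'],*p,.006) for p in cs[:,0]]);print('coaster',circ(w),len(cs))
q=pts(z['k'],z['view'],z['d']);print('coaster z',np.median(q[150:176,335:360,2]),'shelf z',np.median(q[100:130,200:290,2]))
# cup in hand: points of orange near rim
mo=cv2.inRange(h,(3,150,90),(14,255,255))>0;mo[330:]=0
t=q[mo];s=r.get_state();T=R.from_euler('xyz',s['eef_rot'],degrees=True)
l=T.inv().apply(t-s['tcp_pos'])*1000
l=l[(abs(l[:,0])<60)&(abs(l[:,1])<45)&(l[:,2]<20)&(l[:,2]>-60)]
for k in range(3): print('held',np.round(np.percentile(l[:,k],[0,1,5,50,95,99,100]),1))
rim=l[l[:,2]<np.percentile(l[:,2],10)+6]
n=rim[abs(rim[:,1])<9]; print('rim z',np.median(rim[:,2]),'tab x',n[:,0].min(),n[:,0].max())
w=rim[(abs(rim[:,1])>12)];print(circ(w))
E
```

```text
coaster (array([0.61903589, 0.251178  ]), np.float64(0.04827612210847063)) 214
coaster z 0.0058249145763760845 shelf z -7.977029155490435e-05
held [-33.  -30.7 -28.    0.8  34.6  38.9  40.1]
held [-30.4 -27.3 -24.1  -0.2  23.2  28.2  30.9]
held [-25.  -24.  -23.4 -11.    3.8   4.2   5.2]
rim z -22.6094816486566 tab x -32.99157951326823 40.08717146936254
(array([-0.49439562,  0.18279134]), np.float64(28.37781459469804))
```

```bash
python3 -c "
from h import *
go(.6185,.2512,.0128,168.2)"
```

```text
shift [  6.4 123.7 193. ] turn [-0.0004 -0.0006 -0.002 ] t 4.5
```

carry_out(
  deltas=[
    [0, [3, 45, 0], [0, 0, 0]],
    [0, [6.4, 90, 0], [0, 0, 0]],
    [0, [6.4, 123.7, 20], [0, 0, 0]],
    [0, [6.4, 123.7, 65], [0, 0, 0]],
    [0, [6.4, 123.7, 110], [0, 0, 0]],
    [0, [6.4, 123.7, 150], [0, 0, 0]],
    [0, [6.4, 123.7, 170], [0, 0, 0]],
    [0, [6.4, 123.7, 180], [0, 0, 0]],
    [0, [6.4, 123.7, 186], [0, 0, 0]],
    [0, [6.4, 123.7, 188], [0, 0, 0]],
    [0, [6.4, 123.7, 188], [0, 0, 0]],
  ],
)

```text
time_s: 5.55
tcp_pos: [0.6199, 0.2525, 0.0193]
eef_rot: [179.9, 0.1, 168.1]
contact_force: [0.1, 0.1, -0.2]
gripper_width: 0.0612
gripper_force: 15.0
```

```bash
python3 -c "
from h import *
go(.6185,.2512,.0128,168.2);print(r.get_state())"
```

```text
shift [ 1.1 -1.5  6.5] turn [ 0.0014  0.0013 -0.0015] t 5.5
{'time_s': 5.55, 'joints': array([ 3.88180642e+01,  3.04674530e+01, -1.31844514e+01,  1.27517322e-02,
       -4.62404329e+01, -1.40710337e+02]), 'qd': array([ 0.20596492, -0.36509586,  0.21085701,  0.15173109, -0.14051427,
       -0.04735173]), 'joint_torque': array([-8.13612062e-02, -6.37637758e+01,  2.23609060e+01,  5.31155080e+00,
       -8.36904132e-03,  1.20478726e-03]), 'tcp_pos': array([0.61986566, 0.25245991, 0.0193084 ]), 'eef_rot': array([1.79922517e+02, 7.53168608e-02, 1.68116487e+02]), 'contact_force': array([ 0.10524248,  0.12402454, -0.23234793]), 'moment': array([-0.0475645 , -0.07270794,  0.05128861]), 'gripper_force': 15.000037921126932, 'gripper_width': 0.061240908598900315}
```

carry_out(
  deltas=[
    [0, [1.1, -1.5, 3], [0, 0, 0]],
    [0, [1.1, -1.5, 5], [0, 0, 0]],
    [0, [1.1, -1.5, 6.5], [0, 0, 0]],
    [0, [1.1, -1.5, 6.8], [0, 0, 0]],
    [0, [1.1, -1.5, 6.8], [0, 0, 0]],
  ],
)

```text
time_s: 6.05
tcp_pos: [0.6179, 0.2512, 0.0124]
eef_rot: [180.0, 0.0, 168.2]
contact_force: [-3.4, -1.2, 7.7]
gripper_width: 0.0612
gripper_force: 15.0
```

carry_out(
  deltas=[
    [1, [0, 0, 0], [0, 0, 0]],
    [1, [0, 0, 0], [0, 0, 0]],
    [1, [0, 0, 0], [0, 0, 0]],
    [1, [0, 0, 0], [0, 0, 0]],
    [1, [0, 0, 0], [0, 0, 0]],
    [1, [0, 0, -10], [0, 0, 0]],
    [1, [0, 0, -40], [0, 0, 0]],
    [1, [0, 0, -90], [0, 0, 0]],
    [1, [0, 0, -140], [0, 0, 0]],
    [1, [0, 0, -190], [0, 0, 0]],
    [1, [0, 0, -200], [0, 0, 0]],
    [1, [0, 0, -200], [0, 0, 0]],
  ],
)

```text
time_s: 7.25
tcp_pos: [0.6189, 0.2518, 0.2153]
eef_rot: [179.7, 0.2, 168.1]
contact_force: [-0.3, -0.3, -1.6]
gripper_width: 0.0872
gripper_force: 0.0
```

```bash
python3 - <<'E'
from h import *
r.capture('wrist');s=r.get_state();print(s['tcp_pos'],s['eef_rot'])
p,d,c=cap('wrist','w3');z=np.load('pics/w3.npz');h=cv2.cvtColor(p,cv2.COLOR_RGB2HSV);q=pts(z['k'],z['view'],d)
m=cv2.inRange(h,(3,150,90),(14,255,255));n,l,st,ce=cv2.connectedComponentsWithStats(m);i=1+np.argmax(st[1:,4]);print(st[i],ce[i])
t=q[l==i];rim=t[(t[:,2]>.032)&(t[:,2]<.041)];fl=t[t[:,2]<.018]
a=np.radians(168.2);e=np.array([[np.cos(a),np.sin(a)],[-np.sin(a),np.cos(a)]])
for k in(rim,fl):
  w=k[:,:2]@e.T;print('mid',e.T@((w.min(0)+w.max(0))/2),w.max(0)-w.min(0),np.median(k[:,2]),len(k))
go(.511,-.409,.21,180)
E
```

```text
[0.61787192 0.25125187 0.21269842] [1.79879682e+02 7.88224005e-02 1.68121049e+02]
[ 225  140   50   66 2106] [248.86609687 172.61538462]
mid [0.61835227 0.25099313] [0.08069918 0.05933276] 0.03556412564123813 676
mid [0.6221153  0.25398095] [0.05526928 0.05730532] 0.010012453948295415 1198
shift [ -31.9 -667.6    0.9] turn [ 2.000e-04 -5.000e-04 -2.074e-01] t 7.3
```

View pics/w3.png

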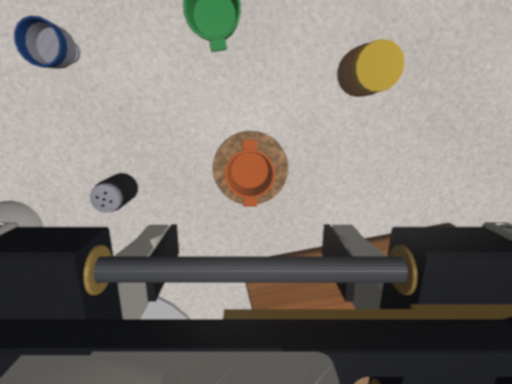

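The orange cup stands at (250,172) on the coaster, concentric with it, which matches the measured 0.7 mm offset. Next is the plain cup.

carry_out(
  deltas=[
    [1, [-32, -668, 0], [0, 0, -0.207]],
    [1, [-32, -668, 0], [0, 0, -0.207]],
    [1, [-32, -668, 0], [0, 0, -0.207]],
    [1, [-32, -668, 0], [0, 0, -0.207]],
    [1, [-32, -668, 0], [0, 0, -0.207]],
    [1, [-32, -668, 0], [0, 0, -0.207]],
    [1, [-32, -668, 0], [0, 0, -0.207]],
    [1, [-32, -668, 0], [0, 0, -0.207]],
    [1, [-32, -668, 0], [0, 0, -0.207]],
    [1, [-32, -668, 0], [0, 0, -0.207]],
    [1, [-32, -668, 0], [0, 0, -0.207]],
    [1, [-32, -668, 0], [0, 0, -0.207]],
  ],
)

```text
time_s: 8.55
tcp_pos: [0.5211, -0.3429, 0.2093]
eef_rot: [179.9, -0.2, 180.0]
contact_force: [1.6, -0.1, -0.1]
gripper_width: 0.0877
gripper_force: 0.0
```

```bash
python3 -c "
from h import *
go(.511,-.409,.21,180)"
```

```text
shift [ 10.1 -66.1  -0.7] turn [ 0.0011 -0.003  -0.0002] t 8.6
```

carry_out(
  deltas=[
    [1, [10, -50, 0], [0, 0, 0]],
    [1, [10, -66, 0], [0, 0, 0]],
    [1, [10, -66, 0], [0, 0, 0]],
    [1, [10, -66, 0], [0, 0, 0]],
  ],
)

```text
time_s: 8.95
tcp_pos: [0.5119, -0.407, 0.2094]
eef_rot: [179.9, -0.1, 179.9]
contact_force: [0.1, 0.5, -1.0]
gripper_width: 0.0876
gripper_force: 0.0
```

```bash
cat >> h.py <<'E'
def cup(name,c0,zr=.052,save=True):
    p,d,c=cap('wrist',name);z=np.load(f'pics/{name}.npz');q=pts(z['k'],z['view'],d).reshape(-1,3)
    t=q[(np.linalg.norm(q[:,:2]-c0,axis=1)<.035)&(q[:,2]>zr-.006)&(q[:,2]<zr+.008)]
    print('rim z',np.median(t[:,2]),'mid',(t[:,:2].min(0)+t[:,:2].max(0))/2,t[:,:2].max(0)-t[:,:2].min(0),'circ',circ(t),len(t))
E
python3 - <<'E'
from h import *
r.capture('wrist');s=r.get_state();print(s['tcp_pos'],s['eef_rot'])
cup('w4',(.511,-.409))
E
```

```text
[ 0.51226642 -0.4064538   0.2100013 ] [ 1.79936479e+02 -1.07065573e-01  1.79995207e+02]
rim z 0.05155305123948059 mid [ 0.51155966 -0.41080697] [0.04693916 0.04594917] circ (array([ 0.51121506, -0.4106128 ]), np.float64(0.021935236139013548)) 384
```

View pics/w4.png

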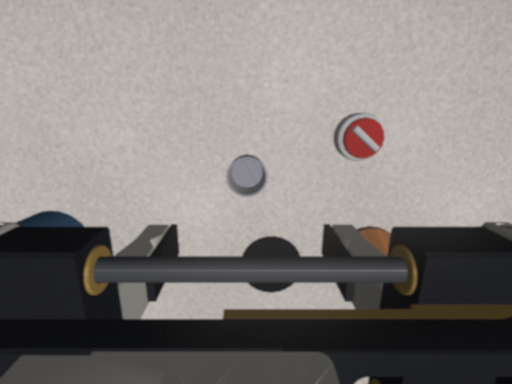

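The plain cup is bare steel, centred at (246,174) with an open bowl. The timer at (361,138) and the black look-alike at (271,264) are both clear of the fingers.

carry_out(
  deltas=[
    [1, [0.6, -4, 50], [0, 0, 0]],
    [1, [0.6, -4, 100], [0, 0, 0]],
    [1, [0.6, -4, 140], [0, 0, 0]],
    [1, [0.6, -4, 165], [0, 0, 0]],
    [1, [0.6, -4, 175], [0, 0, 0]],
    [1, [0.6, -4, 178.5], [0, 0, 0]],
    [1, [0.6, -4, 178.5], [0, 0, 0]],
    [1, [0.6, -4, 178.5], [0, 0, 0]],
  ],
  squeeze=20,
)

```text
time_s: 9.85
tcp_pos: [0.5132, -0.4116, 0.0346]
eef_rot: [-179.9, 0.1, -180.0]
contact_force: [-1.4, 0.6, -0.1]
gripper_width: 0.0875
gripper_force: 0.0
```

```bash
python3 -c "
from h import *
z=np.load('pics/w4.npz');q=pts(z['k'],z['view'],z['d']);print('inner floor',np.median(q[170:182,240:252,2]))
go(.5115,-.4107,.031,180)"
```

```text
inner floor 0.02589928337415812
shift [1.7 0.9 3.6] turn [-0.0013  0.0025  0.0005] t 9.8
```

carry_out(
  deltas=[
    [1, [1, 0.7, 2.5], [0, 0, 0]],
    [1, [1, 0.7, 2.5], [0, 0, 0]],
    [0, [1, 0.7, 2.5], [0, 0, 0]],
    [0, [1, 0.7, 2.5], [0, 0, 0]],
    [0, [1, 0.7, 2.5], [0, 0, 0]],
    [0, [1, 0.7, 2.5], [0, 0, 0]],
    [0, [1, 0.7, 2.5], [0, 0, 0]],
    [0, [1, 0.7, 2.5], [0, 0, 0]],
    [0, [1, 0.7, 2.5], [0, 0, 0]],
    [0, [1, 0.7, 2.5], [0, 0, 0]],
    [0, [1, 0.7, 2.5], [0, 0, 0]],
    [0, [1, 0.7, 2.5], [0, 0, 0]],
  ],
)

```text
time_s: 11.05
tcp_pos: [0.5109, -0.4106, 0.0302]
eef_rot: [180.0, -0.0, 180.0]
contact_force: [-1.2, 0.1, -0.6]
gripper_width: 0.0462
gripper_force: 20.0
```

```bash
python3 -c "
from h import *
s=r.get_state();print(s['tcp_pos'],s['eef_rot'],s['gripper_width'])
go(.6184,.251,.2,180)"
```

```text
[ 0.51093972 -0.41060013  0.03021395] [ 1.79995748e+02 -4.00291989e-03  1.79986908e+02] 0.046165171698066686
shift [-107.3  661.6 -169.7] turn [ 0.0001 -0.0001 -0.0002] t 11.1
```

carry_out(
  deltas=[
    [0, [0, 0, -15], [0, 0, 0]],
    [0, [0, 0, -60], [0, 0, 0]],
    [0, [0, 0, -105], [0, 0, 0]],
    [0, [-10, 40, -140], [0, 0, 0]],
    [0, [-18, 85, -160], [0, 0, 0]],
    [0, [-26, 130, -170], [0, 0, 0]],
    [0, [-34, 178, -170], [0, 0, 0]],
    [0, [-42, 226, -170], [0, 0, 0]],
    [0, [-50, 274, -170], [0, 0, 0]],
    [0, [-58, 322, -170], [0, 0, 0]],
    [0, [-66, 370, -170], [0, 0, 0]],
    [0, [-66, 370, -170], [0, 0, 0]],
  ],
)

```text
time_s: 12.25
tcp_pos: [0.5781, -0.0358, 0.2016]
eef_rot: [180.0, 0.1, -179.7]
contact_force: [-0.7, -0.6, -0.8]
gripper_width: 0.0463
gripper_force: 20.0
```

```bash
python3 -c "
from h import *
s=r.get_state();print(s['tcp_pos'],s['gripper_width'])
go(.6184,.251,.2,180)"
```

```text
[ 0.57807378 -0.03583399  0.20163016] 0.04631290359071266
shift [-41.7 286.6   1.9] turn [0.0008 0.0021 0.0047] t 12.2
```

carry_out(
  deltas=[
    [0, [-8, 48, 0], [0, 0, 0]],
    [0, [-16, 96, 0], [0, 0, 0]],
    [0, [-24, 144, 0], [0, 0, 0]],
    [0, [-32, 192, 0], [0, 0, 0]],
    [0, [-38, 240, 0], [0, 0, 0]],
    [0, [-41, 270, 0], [0, 0, 0]],
    [0, [-41, 286, 0], [0, 0, 0]],
    [0, [-41, 286, 40], [0, 0, 0]],
    [0, [-41, 286, 80], [0, 0, 0]],
    [0, [-41, 286, 90], [0, 0, 0]],
    [0, [-41, 286, 90], [0, 0, 0]],
    [0, [-41, 286, 90], [0, 0, 0]],
  ],
)

```text
time_s: 13.45
tcp_pos: [0.6193, 0.2453, 0.1124]
eef_rot: [180.0, 0.1, 180.0]
contact_force: [0.3, 0.3, -0.8]
gripper_width: 0.0468
gripper_force: 20.0
```

```bash
python3 - <<'E'
from h import *
r.capture('wrist');s=r.get_state();print(s['tcp_pos'],s['eef_rot'],s['gripper_width'])
p,d,c=cap('wrist','w5');z=np.load('pics/w5.npz');q=pts(z['k'],z['view'],d).reshape(-1,3)
T=R.from_euler('xyz',s['eef_rot'],degrees=True);l=T.inv().apply(q-s['tcp_pos'])*1000
t=l[(abs(l[:,0])<32)&(abs(l[:,1])<22)&(l[:,2]<-16)&(l[:,2]>-30)]
print('held rim',np.median(t,0),t.min(0),t.max(0),circ(t),len(t))
go(.6189,.251,.0405,180)
E
```

```text
[0.61955983 0.24559403 0.11290022] [1.79912842e+02 1.78035881e-01 1.79984865e+02] 0.046121416718468096
held rim [  9.49226349  -0.0812792  -21.15578751] [-24.51737662 -21.98000034 -23.24607037] [ 23.19144046  21.91565745 -16.00399202] (array([-0.14579822, -0.33485223]), np.float64(22.025089369909484)) 1333
shift [ 0.8  5.2 72.4] turn [ 0.0019  0.0032 -0.0003] t 13.6
```

View pics/w5.png

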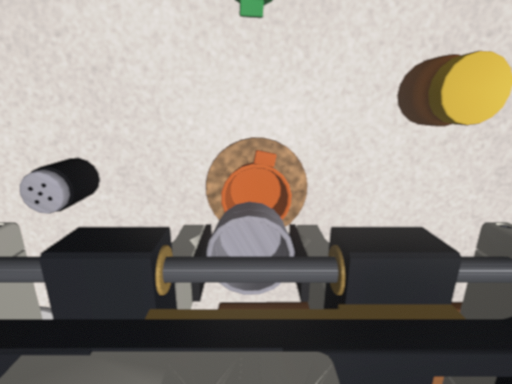

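The held plain cup, at (250,245), is upright. The orange cup at (257,193) on the coaster is empty and unmoved.

carry_out(
  deltas=[
    [0, [1.5, 5.4, 5], [0, 0, 0]],
    [0, [1.5, 5.4, 15], [0, 0, 0]],
    [0, [1.5, 5.4, 20], [0, 0, 0]],
    [0, [1.5, 5.4, 20], [0, 0, 0]],
    [0, [1.5, 5.4, 35], [0, 0, 0]],
    [0, [1.5, 5.4, 50], [0, 0, 0]],
    [0, [1.5, 5.4, 60], [0, 0, 0]],
    [0, [1.5, 5.4, 64], [0, 0, 0]],
    [0, [1.5, 5.4, 66], [0, 0, 0]],
    [0, [1.5, 5.4, 66], [0, 0, 0]],
    [0, [1.5, 5.4, 66], [0, 0, 0]],
  ],
)

```text
time_s: 14.65
tcp_pos: [0.617, 0.2509, 0.0448]
eef_rot: [180.0, 0.0, 180.0]
contact_force: [-0.0, -0.3, -0.3]
gripper_width: 0.0464
gripper_force: 20.0
```

```bash
python3 -c "
from h import *
go(.6179,.251,.0405,180)"
```

```text
shift [-0.9  0.   4.3] turn [ 0.0004  0.0007 -0.0001] t 14.7
```

carry_out(
  deltas=[
    [0, [-0.7, 0, 2], [0, 0, 0]],
    [0, [-0.7, 0, 3.5], [0, 0, 0]],
    [0, [-0.7, 0, 4.4], [0, 0, 0]],
    [0, [-0.7, 0, 4.4], [0, 0, 0]],
    [0, [-0.7, 0, 4.4], [0, 0, 0]],
    [0.7, [-0.7, 0, 4.4], [0, 0, 0]],
    [0.8, [-0.7, 0, 4.4], [0, 0, 0]],
    [1, [-0.7, 0, 4.4], [0, 0, 0]],
    [1, [-0.7, 0, 4.4], [0, 0, 0]],
    [1, [-0.7, 0, 4.4], [0, 0, 0]],
    [1, [-0.7, 0, 4.4], [0, 0, 0]],
  ],
)

```text
time_s: 15.75
tcp_pos: [0.6173, 0.2507, 0.0398]
eef_rot: [-180.0, -0.0, 180.0]
contact_force: [-0.2, -0.0, -0.2]
gripper_width: 0.0859
gripper_force: 0.0
```

carry_out(
  deltas=[
    [1, [0, 0, -10], [0, 0, 0]],
    [1, [0, 0, -40], [0, 0, 0]],
    [1, [0, 0, -80], [0, 0, 0]],
    [1, [0, 0, -130], [0, 0, 0]],
    [1, [0, 0, -170], [0, 0, 0]],
    [1, [0, 0, -170], [0, 0, 0]],
    [1, [0, 0, -170], [0, 0, 0]],
  ],
)

```text
time_s: 16.45
tcp_pos: [0.6177, 0.2511, 0.2122]
eef_rot: [179.9, 0.2, 180.0]
contact_force: [0.1, -0.5, -1.5]
gripper_width: 0.0874
gripper_force: 0.0
```

```bash
python3 - <<'E'
from h import *
r.capture('wrist');s=r.get_state();print(s['tcp_pos'],s['eef_rot'])
cup('w6',(.6185,.251),.062)
q=pts(*[np.load('pics/w6.npz')[k] for k in('k','view','d')]).reshape(-1,3)
t=q[np.linalg.norm(q[:,:2]-(.6185,.251),axis=1)<.012];print('plain floor',np.median(t[:,2]))
go(.436,.068,.21,180)
E
```

```text
[0.61700637 0.25068907 0.21051299] [1.79953245e+02 2.23935717e-02 1.79976965e+02]
rim z 0.06148287721005791 mid [0.61792599 0.25030141] [0.04717142 0.04576973] circ (array([0.61753542, 0.25049506]), np.float64(0.021971255030795892)) 400
plain floor 0.03589220319390572
shift [ 180.6 -182.5   -0.3] turn [-0.0003 -0.001  -0.0004] t 16.6
```

View pics/w6.png

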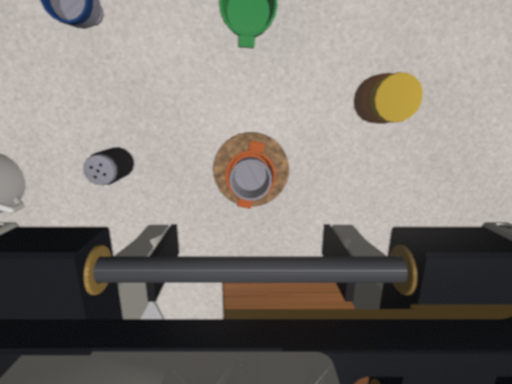

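The plain cup stands upright inside the orange one at (250,178). Its rim is at 61.5 mm and its floor at 36 mm. Next is the banded cup.

carry_out(
  deltas=[
    [1, [181, -182, 0], [0, 0, 0]],
    [1, [181, -182, 0], [0, 0, 0]],
    [1, [181, -182, 0], [0, 0, 0]],
    [1, [181, -182, 0], [0, 0, 0]],
    [1, [181, -182, 0], [0, 0, 0]],
    [1, [181, -182, 0], [0, 0, 0]],
    [1, [181, -182, 0], [0, 0, 0]],
    [1, [181, -182, 0], [0, 0, 0]],
    [1, [181, -182, 0], [0, 0, 0]],
    [1, [181, -182, 0], [0, 0, 0]],
  ],
)

```text
time_s: 17.55
tcp_pos: [0.4368, 0.0694, 0.2093]
eef_rot: [-180.0, -0.1, -180.0]
contact_force: [-0.4, 0.7, 0.0]
gripper_width: 0.0876
gripper_force: 0.0
```

```bash
python3 - <<'E'
from h import *
r.capture('wrist');s=r.get_state();print(s['tcp_pos'],s['eef_rot'])
cup('w7',(.436,.068))
z=np.load('pics/w7.npz');q=pts(z['k'],z['view'],z['d']).reshape(-1,3)
t=q[np.linalg.norm(q[:,:2]-(.436,.068),axis=1)<.012];print('floor',np.median(t[:,2]))
E
```

```text
[0.43671707 0.06928749 0.20934561] [-1.79957417e+02 -5.84614040e-02 -1.79990913e+02]
rim z 0.051497121727606315 mid [0.4365951  0.06978224] [0.04710631 0.04698158] circ (array([0.43601768, 0.06957829]), np.float64(0.021945296320436236)) 384
floor 0.025812914256909177
```

carry_out(
  deltas=[
    [1, [0, 0.4, 50], [0, 0, 0]],
    [1, [0, 0.4, 100], [0, 0, 0]],
    [1, [0, 0.4, 140], [0, 0, 0]],
    [1, [0, 0.4, 162], [0, 0, 0]],
    [1, [0, 0.4, 172], [0, 0, 0]],
    [1, [0, 0.4, 176], [0, 0, 0]],
    [1, [0, 0.4, 176], [0, 0, 0]],
    [1, [0, 0.4, 176], [0, 0, 0]],
    [1, [0, 0.4, 176], [0, 0, 0]],
  ],
  squeeze=20,
)

```text
time_s: 18.55
tcp_pos: [0.437, 0.0697, 0.0349]
eef_rot: [179.9, 0.1, 180.0]
contact_force: [-0.2, -0.2, -0.1]
gripper_width: 0.0875
gripper_force: 0.0
```

```bash
python3 -c "
from h import *
go(.4365,.0697,.031,180)"
```

```text
shift [0.5 0.  3.9] turn [ 0.0013  0.002  -0.0001] t 18.6
```

carry_out(
  deltas=[
    [1, [0.4, 0, 3.3], [0, 0, 0]],
    [1, [0.4, 0, 3.3], [0, 0, 0]],
    [1, [0.4, 0, 3.3], [0, 0, 0]],
    [0, [0.4, 0, 3.3], [0, 0, 0]],
    [0, [0.4, 0, 3.3], [0, 0, 0]],
    [0, [0.4, 0, 3.3], [0, 0, 0]],
    [0, [0.4, 0, 3.3], [0, 0, 0]],
    [0, [0.4, 0, 3.3], [0, 0, 0]],
    [0, [0.4, 0, 3.3], [0, 0, 0]],
    [0, [0.4, 0, 3.3], [0, 0, 0]],
    [0, [0.4, 0, 3.3], [0, 0, 0]],
    [0, [0.4, 0, 3.3], [0, 0, 0]],
  ],
)

```text
time_s: 19.75
tcp_pos: [0.4359, 0.0692, 0.0306]
eef_rot: [180.0, 0.0, 180.0]
contact_force: [-0.2, 0.0, 0.3]
gripper_width: 0.0471
gripper_force: 20.0
```

```bash
python3 -c "
from h import *
s=r.get_state();print(s['tcp_pos'],s['eef_rot'],s['gripper_width'])
go(.618,.2504,.15,180)"
```

```text
[0.43587255 0.06922693 0.0305606 ] [1.79997696e+02 2.00009331e-03 1.79991829e+02] 0.0470665876171629
shift [-182.1  181.2 -119.4] turn [ 0.      0.     -0.0001] t 19.8
```

carry_out(
  deltas=[
    [0, [0, 0, -15], [0, 0, 0]],
    [0, [0, 0, -60], [0, 0, 0]],
    [0, [0, 0, -105], [0, 0, 0]],
    [0, [-30, 30, -119], [0, 0, 0]],
    [0, [-62, 62, -119], [0, 0, 0]],
    [0, [-94, 94, -119], [0, 0, 0]],
    [0, [-126, 126, -119], [0, 0, 0]],
    [0, [-155, 155, -119], [0, 0, 0]],
    [0, [-175, 174, -119], [0, 0, 0]],
    [0, [-182, 181, -119], [0, 0, 0]],
    [0, [-182, 181, -119], [0, 0, 0]],
    [0, [-182, 181, -119], [0, 0, 0]],
  ],
)

```text
time_s: 20.95
tcp_pos: [0.6171, 0.2495, 0.149]
eef_rot: [-180.0, -0.1, 180.0]
contact_force: [0.3, -1.1, -0.9]
gripper_width: 0.047
gripper_force: 20.0
```

```bash
python3 - <<'E'
from h import *
r.capture('wrist');s=r.get_state();print(s['tcp_pos'],s['eef_rot'],s['gripper_width'])
p,d,c=cap('wrist','w8');z=np.load('pics/w8.npz');q=pts(z['k'],z['view'],d).reshape(-1,3)
T=R.from_euler('xyz',s['eef_rot'],degrees=True);l=T.inv().apply(q-s['tcp_pos'])*1000
t=l[(abs(l[:,0])<32)&(abs(l[:,1])<22)&(l[:,2]<-16)&(l[:,2]>-30)]
print('held rim',np.median(t,0),t.min(0),t.max(0),circ(t),len(t))
go(.618,.2504,.0667,180)
E
```

```text
[0.61701936 0.2493138  0.14944256] [-1.79978699e+02 -4.59772879e-02  1.79969468e+02] 0.04683879555928031
held rim [  9.56915052   0.48155386 -20.86066067] [-24.79845669 -21.98945345 -23.16921263] [ 23.09743546  21.92273862 -16.00085209] (array([-0.10899353, -0.34366219]), np.float64(22.02530412679639)) 1295
shift [-0.9  1.1 83.1] turn [-0.     -0.0003 -0.0006] t 21.1
```

carry_out(
  deltas=[
    [0, [-0.5, 1.1, 20], [0, 0, 0]],
    [0, [-0.5, 1.1, 35], [0, 0, 0]],
    [0, [-0.5, 1.1, 45], [0, 0, 0]],
    [0, [-0.5, 1.1, 45], [0, 0, 0]],
    [0, [-0.5, 1.1, 55], [0, 0, 0]],
    [0, [-0.5, 1.1, 65], [0, 0, 0]],
    [0, [-0.5, 1.1, 72], [0, 0, 0]],
    [0, [-0.5, 1.1, 76], [0, 0, 0]],
    [0, [-0.5, 1.1, 78], [0, 0, 0]],
    [0, [-0.5, 1.1, 78], [0, 0, 0]],
    [0, [-0.5, 1.1, 78], [0, 0, 0]],
  ],
)

```text
time_s: 22.15
tcp_pos: [0.6186, 0.2514, 0.0719]
eef_rot: [180.0, 0.0, 180.0]
contact_force: [0.6, -0.1, -0.5]
gripper_width: 0.0472
gripper_force: 20.0
```

```bash
python3 -c "
from h import *
go(.6175,.2504,.0667,180)"
```

```text
shift [ 1.1 -1.   5.1] turn [ 0.0002  0.0004 -0.0001] t 22.1
```

carry_out(
  deltas=[
    [0, [0.8, -0.8, 2], [0, 0, 0]],
    [0, [0.8, -0.8, 4], [0, 0, 0]],
    [0, [0.8, -0.8, 5.1], [0, 0, 0]],
    [0, [0.8, -0.8, 5.1], [0, 0, 0]],
    [0, [0.8, -0.8, 5.1], [0, 0, 0]],
    [0, [0.8, -0.8, 5.1], [0, 0, 0]],
  ],
)

```text
time_s: 22.75
tcp_pos: [0.6197, 0.2514, 0.0698]
eef_rot: [179.9, 0.3, -179.9]
contact_force: [-1.1, -0.7, 14.4]
gripper_width: 0.0472
gripper_force: 20.0
```

carry_out(
  deltas=[
    [0.7, [0, 0, 0], [0, 0, 0]],
    [0.8, [0, 0, 0], [0, 0, 0]],
    [1, [0, 0, 0], [0, 0, 0]],
    [1, [0, 0, 0], [0, 0, 0]],
    [1, [0, 0, 0], [0, 0, 0]],
    [1, [0, 0, 0], [0, 0, 0]],
    [1, [0, 0, -10], [0, 0, 0]],
    [1, [0, 0, -40], [0, 0, 0]],
    [1, [0, 0, -80], [0, 0, 0]],
    [1, [0, 0, -130], [0, 0, 0]],
    [1, [0, 0, -145], [0, 0, 0]],
    [1, [0, 0, -145], [0, 0, 0]],
  ],
)

```text
time_s: 23.95
tcp_pos: [0.6192, 0.2513, 0.2164]
eef_rot: [179.8, 0.4, -180.0]
contact_force: [-0.4, -0.4, -0.9]
gripper_width: 0.0875
gripper_force: 0.0
```

```bash
python3 - <<'E'
from h import *
r.capture('wrist');s=r.get_state();print(s['tcp_pos'],s['eef_rot'])
cup('w9',(.6175,.2504),.0875)
go(.632,-.242,.21,180)
E
```

```text
[0.61812227 0.25086011 0.2138856 ] [1.79867071e+02 1.68410803e-01 1.79991008e+02]
rim z 0.09106488374909605 mid [0.61957726 0.25160445] [0.04724433 0.04618372] circ (array([0.61877502, 0.25129988]), np.float64(0.021823437616972537)) 584
shift [ -14.8 -492.4    1.6] turn [ 0.0008  0.0005 -0.0004] t 24.1
```

View pics/w9.png

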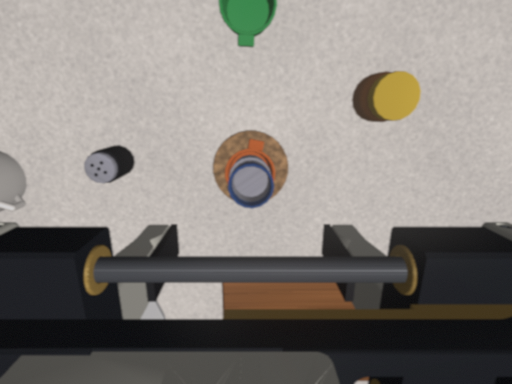

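The banded cup sits at (251,181), inside and concentric with the plain one. Its rim reads 91 mm instead of about 88, and there was 14 N of contact on the way down. I'll check for tilt before going on.

```bash
python3 - <<'E'
from h import *
for n,c0,zr in(('w6',(.618,.2504),.0615),('w7',(.4365,.0698),.0515),('w9',(.6193,.2514),.091)):
    z=np.load(f'pics/{n}.npz');q=pts(z['k'],z['view'],z['d']).reshape(-1,3);dd=np.linalg.norm(q[:,:2]-c0,axis=1)
    t=q[(dd<.026)&(dd>.018)&(abs(q[:,2]-zr)<.005)]
    a=np.linalg.lstsq(np.c_[t[:,:2]-c0,np.ones(len(t))],t[:,2],rcond=None)[0];f=q[dd<.012]
    fa=np.linalg.lstsq(np.c_[f[:,:2]-c0,np.ones(len(f))],f[:,2],rcond=None)[0]
    print(n,'rim',a[2],'tilt deg',np.degrees(a[:2]),'floor',np.median(f[:,2]),np.degrees(fa[:2]),len(t),len(f))
p,d,c=cap('scene','s2');z=np.load('pics/s2.npz');q=pts(z['k'],z['view'],d).reshape(-1,3)
t=q[(np.linalg.norm(q[:,:2]-(.62,.251),axis=1)<.03)];print('scene top',np.percentile(t[:,2],[50,95,99]))
cv2.imwrite('pics/s2c.png',cv2.resize(p[200:290,250:350,::-1],None,fx=6,fy=6,interpolation=2))
E
```

```text
w6 rim 0.0610929718098222 tilt deg [-1.09236936 -0.36939573] floor 0.035912823152668964 [ 0.58012847 -0.45373262] 393 306
w7 rim 0.05121986949583681 tilt deg [-1.05311454 -0.16794528] floor 0.025817570476283462 [0.00366109 0.16730539] 374 291
w9 rim 0.09095706678420504 tilt deg [-1.1614845   0.19239549] floor 0.0658302472526175 [0.21291769 0.26612954] 484 359
scene top [0.32389092 0.65642253 0.65706862]
```

View pics/s2c.png

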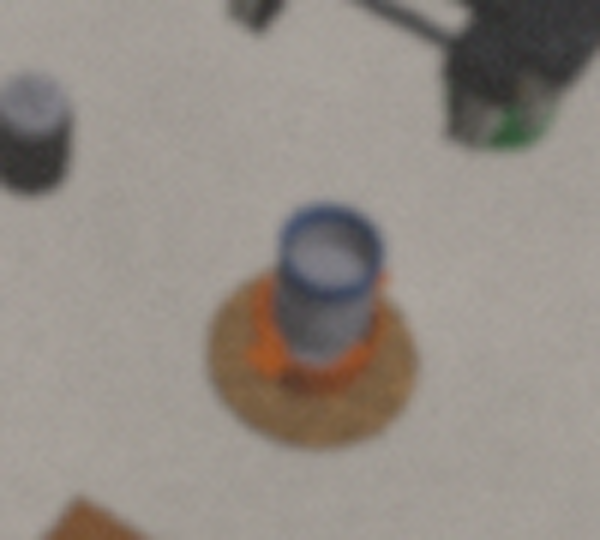

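The stack is upright and level: the tilt reading matches that of the freestanding cup. The 4 mm comes from the shapes themselves. The banded bowl is 44 mm wide at 22 mm up, so it lands on the plain cup's 42 mm wide inner rim at 26 mm, with the foot inside. It can't go lower, so I'll move on to the lid.

carry_out(
  deltas=[
    [1, [-15, -492, 0], [0, 0, 0]],
    [1, [-15, -492, 0], [0, 0, 0]],
    [1, [-15, -492, 0], [0, 0, 0]],
    [1, [-15, -492, 0], [0, 0, 0]],
    [1, [-15, -492, 0], [0, 0, 0]],
    [1, [-15, -492, 0], [0, 0, 0]],
    [1, [-15, -492, 0], [0, 0, 0]],
    [1, [-15, -492, 0], [0, 0, 0]],
    [1, [-15, -492, 0], [0, 0, 0]],
    [1, [-15, -492, 0], [0, 0, 0]],
    [1, [-15, -492, 0], [0, 0, 0]],
    [1, [-15, -492, 0], [0, 0, 0]],
  ],
)

```text
time_s: 25.3
tcp_pos: [0.6315, -0.2427, 0.2095]
eef_rot: [180.0, -0.2, 179.8]
contact_force: [-0.4, 0.6, 0.4]
gripper_width: 0.0877
gripper_force: 0.0
```

```bash
python3 - <<'E'
from h import *
r.capture('wrist');s=r.get_state();print(s['tcp_pos'],s['eef_rot'])
p,d,c=cap('wrist','w10');z=np.load('pics/w10.npz');q=pts(z['k'],z['view'],d).reshape(-1,3)
for nm,c0,lo,hi,R0 in(('knob',(.632,-.242),.036,.048,.02),('disc',(.632,-.242),.012,.022,.055),('pig rim',(.628,-.087),.06,.071,.055)):
    t=q[(np.linalg.norm(q[:,:2]-c0,axis=1)<R0)&(q[:,2]>lo)&(q[:,2]<hi)]
    print(nm,len(t), len(t)and('z',np.median(t[:,2]),'mid',(t[:,:2].min(0)+t[:,:2].max(0))/2,t[:,:2].max(0)-t[:,:2].min(0),circ(t)))
E
```

```text
[ 0.63180624 -0.24163546  0.2098957 ] [ 1.79968454e+02 -1.42569141e-01  1.79927492e+02]
knob 257 ('z', np.float64(0.04149118621195396), 'mid', array([ 0.63232711, -0.24330574]), array([0.02014348, 0.02022679]), (array([ 0.63227374, -0.24292722]), np.float64(0.007611184802169518)))
disc 3202 ('z', np.float64(0.01681527594062581), 'mid', array([ 0.63239622, -0.24328567]), array([0.08384137, 0.08499852]), (array([ 0.63252883, -0.24294669]), np.float64(0.03132279068740085)))
pig rim 1187 ('z', np.float64(0.06444128898743175), 'mid', array([ 0.63142051, -0.08792904]), array([0.08110751, 0.08183566]), (array([ 0.63148432, -0.08867122]), np.float64(0.038208397670059034)))
```

View pics/w10.png

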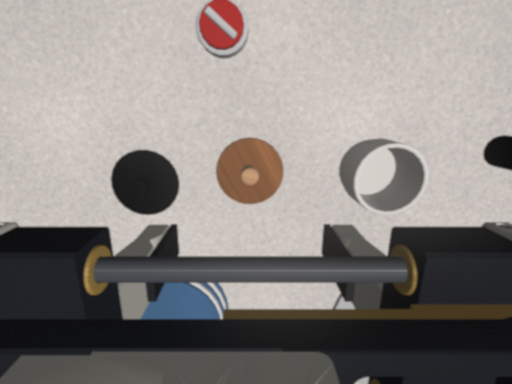

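The wooden lid is at (250,171), with its knob at (250,176). The pig's mouth is at (390,177) and empty, and the black look-alike at (145,182) stays where it is.

carry_out(
  deltas=[
    [1, [-0.6, -1.2, 50], [0, 0, 0]],
    [1, [-0.6, -1.2, 100], [0, 0, 0]],
    [1, [-0.6, -1.2, 145], [0, 0, 0]],
    [1, [-0.6, -1.2, 170], [0, 0, 0]],
    [1, [-0.6, -1.2, 179], [0, 0, 0]],
    [1, [-0.6, -1.2, 183], [0, 0, 0]],
    [1, [-0.6, -1.2, 183], [0, 0, 0]],
    [1, [-0.6, -1.2, 183], [0, 0, 0]],
    [1, [-0.6, -1.2, 183], [0, 0, 0]],
  ],
  squeeze=25,
)

```text
time_s: 26.3
tcp_pos: [0.6341, -0.2428, 0.0303]
eef_rot: [-180.0, 0.2, -180.0]
contact_force: [-0.7, 0.5, 0.3]
gripper_width: 0.0876
gripper_force: 0.0
```

```bash
python3 -c "
from h import *
go(.6324,-.2431,.0215,180)"
```

```text
shift [ 1.7 -0.3  8.7] turn [-0.0004  0.0027  0.0001] t 26.3
```

carry_out(
  deltas=[
    [1, [1, -0.3, 4], [0, 0, 0]],
    [1, [1, -0.3, 6.8], [0, 0, 0]],
    [1, [1, -0.3, 6.8], [0, 0, 0]],
    [1, [1, -0.3, 6.8], [0, 0, 0]],
    [0, [1, -0.3, 6.8], [0, 0, 0]],
    [0, [1, -0.3, 6.8], [0, 0, 0]],
    [0, [1, -0.3, 6.8], [0, 0, 0]],
    [0, [1, -0.3, 6.8], [0, 0, 0]],
    [0, [1, -0.3, 6.8], [0, 0, 0]],
    [0, [1, -0.3, 6.8], [0, 0, 0]],
    [0, [1, -0.3, 6.8], [0, 0, 0]],
    [0, [1, -0.3, 6.8], [0, 0, 0]],
  ],
)

```text
time_s: 27.5
tcp_pos: [0.6321, -0.243, 0.0217]
eef_rot: [180.0, 0.0, 180.0]
contact_force: [0.7, 0.1, -0.0]
gripper_width: 0.0292
gripper_force: 0.0
```

carry_out(
  deltas=[
    [0, [0, 0, 0], [0, 0, 0]],
    [0, [0, 0, 0], [0, 0, 0]],
    [0, [0, 0, 0], [0, 0, 0]],
    [0, [0, 0, 0], [0, 0, 0]],
    [0, [0, 0, 0], [0, 0, 0]],
    [0, [0, 0, 0], [0, 0, 0]],
  ],
)

```text
time_s: 28.1
tcp_pos: [0.6321, -0.2431, 0.0217]
eef_rot: [180.0, 0.0, 180.0]
contact_force: [-0.1, 0.5, -0.3]
gripper_width: 0.0211
gripper_force: 25.0
```

```bash
python3 -c "
from h import *
s=r.get_state();print(s['tcp_pos'],s['eef_rot'],s['gripper_width'])
go(.6315,-.088,.13,180)"
```

```text
[ 0.632121   -0.24305974  0.02167285] [1.79998481e+02 2.66769164e-03 1.79985761e+02] 0.02109635526946271
shift [   0.7  155.1 -108.3] turn [ 0.      0.     -0.0002] t 28.1
```

carry_out(
  deltas=[
    [0, [0, 0, -15], [0, 0, 0]],
    [0, [0, 0, -55], [0, 0, 0]],
    [0, [0, 0, -95], [0, 0, 0]],
    [0, [0, 15, -108], [0, 0, 0]],
    [0, [0.7, 50, -108], [0, 0, 0]],
    [0, [0.7, 90, -108], [0, 0, 0]],
    [0, [0.7, 125, -108], [0, 0, 0]],
    [0, [0.7, 148, -108], [0, 0, 0]],
    [0, [0.7, 155, -108], [0, 0, 0]],
    [0, [0.7, 155, -108], [0, 0, 0]],
    [0, [0.7, 155, -108], [0, 0, 0]],
    [0, [0.7, 155, -108], [0, 0, 0]],
  ],
)

```text
time_s: 29.3
tcp_pos: [0.6313, -0.089, 0.1297]
eef_rot: [-180.0, -0.0, 179.9]
contact_force: [-0.0, -0.2, -1.3]
gripper_width: 0.0216
gripper_force: 25.0
```

```bash
python3 - <<'E'
from h import *
r.capture('wrist');s=r.get_state();print(s['tcp_pos'],s['eef_rot'],s['gripper_width'])
p,d,c=cap('wrist','w11');z=np.load('pics/w11.npz');q=pts(z['k'],z['view'],d)
T=R.from_euler('xyz',s['eef_rot'],degrees=True);l=T.inv().apply(q.reshape(-1,3)-s['tcp_pos'])*1000
t=l[(abs(l[:,0])<55)&(abs(l[:,1])<55)&(l[:,2]<12)&(l[:,2]>-2)]
print('disc',np.median(t,0),t.min(0),t.max(0)); a=np.linalg.lstsq(np.c_[t[:,:2],np.ones(len(t))],t[:,2],rcond=None)[0];print('tilt',np.degrees(a[:2]),a[2])
go(.6315,-.088,.0787,180)
E
```

```text
[ 0.63130158 -0.0890954   0.12963479] [-1.79995695e+02 -1.13911548e-02  1.79916204e+02] 0.021313945255655106
disc [20.04872042 -0.06346529  4.87726458] [-43.56193872 -41.76324575  -1.96398271] [41.95934541 42.1702814  11.90929671]
tilt [ 0.51357654 -0.0366927 ] 4.736627263326555
shift [-0.2  1.1 50.9] turn [-0.0001 -0.0003 -0.0015] t 29.4
```

View pics/w11.png

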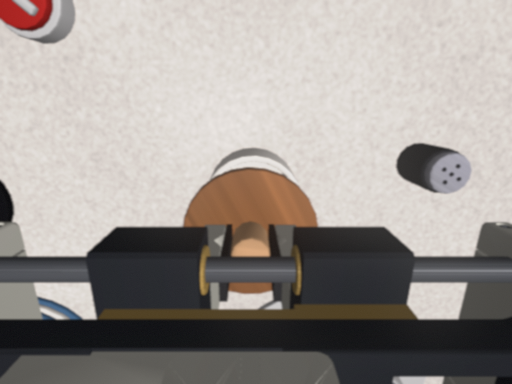

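The lid, at (250,215), hangs level above the pig, whose rim shows just behind it at (253,165). Lowering it now.

carry_out(
  deltas=[
    [0, [0.1, 1.1, 10], [0, 0, 0]],
    [0, [0.1, 1.1, 22], [0, 0, 0]],
    [0, [0.1, 1.1, 32], [0, 0, 0]],
    [0, [0.1, 1.1, 36], [0, 0, 0]],
    [0, [0.1, 1.1, 39], [0, 0, 0]],
    [0, [0.1, 1.1, 42], [0, 0, 0]],
    [0, [0.1, 1.1, 45], [0, 0, 0]],
    [0, [0.1, 1.1, 47], [0, 0, 0]],
    [0, [0.1, 1.1, 48], [0, 0, 0]],
    [0, [0.1, 1.1, 48], [0, 0, 0]],
    [0, [0.1, 1.1, 48], [0, 0, 0]],
  ],
)

```text
time_s: 30.5
tcp_pos: [0.6314, -0.087, 0.0819]
eef_rot: [180.0, 0.0, 180.0]
contact_force: [-0.2, -0.6, -1.2]
gripper_width: 0.0215
gripper_force: 25.0
```

```bash
python3 -c "
from h import *
go(.6312,-.088,.0787,180)"
```

```text
shift [ 0.2 -1.   3.2] turn [ 0.      0.0003 -0.0002] t 30.5
```

carry_out(
  deltas=[
    [0, [0.2, -0.7, 1.5], [0, 0, 0]],
    [0, [0.2, -0.7, 3], [0, 0, 0]],
    [0, [0.2, -0.7, 3.4], [0, 0, 0]],
    [0, [0.2, -0.7, 3.4], [0, 0, 0]],
    [0, [0.2, -0.7, 3.4], [0, 0, 0]],
    [0, [0.2, -0.7, 3.4], [0, 0, 0]],
  ],
)

```text
time_s: 31.1
tcp_pos: [0.6312, -0.0877, 0.0786]
eef_rot: [-180.0, 0.0, 180.0]
contact_force: [-1.7, 0.5, 4.8]
gripper_width: 0.0214
gripper_force: 25.0
```

carry_out(
  deltas=[
    [0.5, [0, 0, 0], [0, 0, 0]],
    [0.8, [0, 0, 0], [0, 0, 0]],
    [0.8, [0, 0, 0], [0, 0, 0]],
    [0.8, [0, 0, 0], [0, 0, 0]],
    [0.8, [0, 0, 0], [0, 0, 0]],
    [0.8, [0, 0, 0], [0, 0, 0]],
    [0.8, [0, 0, -10], [0, 0, 0]],
    [0.8, [0, 0, -40], [0, 0, 0]],
    [0.8, [0, 0, -90], [0, 0, 0]],
    [1, [0, 0, -130], [0, 0, 0]],
    [1, [0, 0, -150], [0, 0, 0]],
    [1, [0, 0, -150], [0, 0, 0]],
  ],
)

```text
time_s: 32.3
tcp_pos: [0.633, -0.0878, 0.2336]
eef_rot: [180.0, 0.4, -180.0]
contact_force: [0.1, -0.3, 0.3]
gripper_width: 0.0858
gripper_force: 0.0
```

```bash
python3 - <<'E'
from h import *
r.capture('wrist');s=r.get_state();print(s['tcp_pos'],s['eef_rot'],s['gripper_width'])
p,d,c=cap('wrist','w12');z=np.load('pics/w12.npz');q=pts(z['k'],z['view'],d).reshape(-1,3)
for nm,lo,hi in(('knob',.093,.105),('disc',.066,.082)):
    t=q[(np.linalg.norm(q[:,:2]-(.6315,-.088),axis=1)<.05)&(q[:,2]>lo)&(q[:,2]<hi)]
    a=np.linalg.lstsq(np.c_[t[:,:2]-(.6315,-.088),np.ones(len(t))],t[:,2],rcond=None)[0]
    print(nm,len(t),np.median(t[:,2]),(t[:,:2].min(0)+t[:,:2].max(0))/2,t[:,:2].max(0)-t[:,:2].min(0),'tilt',np.degrees(a[:2]))
p,d,c=cap('top','top2')
E
```

```text
[ 0.63191201 -0.08759725  0.23097916] [179.96606618   0.24548728 179.99139361] 0.08673869347168289
knob 318 0.09842194919595901 [ 0.63136958 -0.08802162] [0.02042025 0.02022377] tilt [ 3.37523756 -0.53879224]
disc 3916 0.07380415991635528 [ 0.63169502 -0.08853108] [0.08450107 0.08470132] tilt [0.07245172 0.0210269 ]
```

View pics/top2.png

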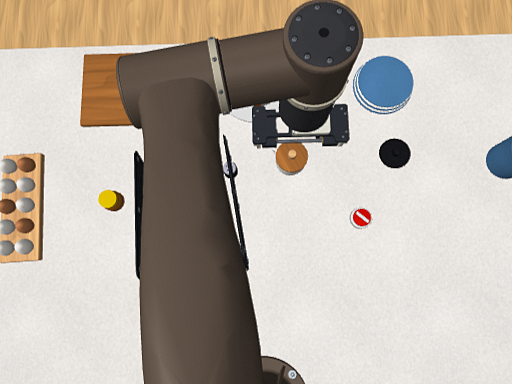

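The top view shows the lid on the pig at (291,157), with the timer, jar and black look-alike unmoved. The disc top reads 74 mm and is level, so the lid is home. I'll check the stack by numbers, then hand in.

```bash
python3 - <<'E'
from h import *
for n in('s2','s3'):
    if n=='s3': cap('scene','s3')
    z=np.load(f'pics/{n}.npz');q=pts(z['k'],z['view'],z['d']).reshape(-1,3)
    t=q[(np.linalg.norm(q[:,:2]-(.62,.251),axis=1)<.04)&(q[:,2]<.12)&(q[:,2]>.08)]
    print(n,len(t),len(t) and ((t[:,:2].min(0)+t[:,:2].max(0))/2,t[:,2].max()))
s=r.get_state();print(s['time_s'],s['qd'].round(2))
E
```

```text
s2 140 (array([0.62030093, 0.25035009]), np.float64(0.09686935129325545))
s3 138 (array([0.62021861, 0.25082516]), np.float64(0.09634057228195993))
32.5 [-0.04  0.66 -0.22  0.11  0.09 -0.02]
```

```bash
python3 -c "
from plant import r
print(r.close_job())"
```

```text
the job is handed in; nothing more can be done
None
```

The job is handed in at 32.5 s: orange cup on the coaster, plain cup in it, banded cup in the plain one and lid home on the pig, all upright and let go; by the given sizes, the banded cup's bowl rests on the plain cup's rim, leaving its foot inside but about 4 mm above the floor.

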